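# Lean the long stirring paddle in the draining stand

## Task

Put the longer of the two washed stirring paddles in the steel draining stand to dry: blade up, the end of its handle on the stand's base and against the front lip, and the blade end leaning back against the upright wall plate. Let go of it and leave the shorter paddle where it lies.

Things in the scene. Friction and masses are not known exactly. Their poses are not given: they have to be found in the camera images.
- long_paddle_mid (a point): Centre of the longer white stirring paddle (0.11 kg), lying flat: 240 mm long; handle 165 x 24 mm, 16 mm thick; slotted blade 75 x 44 mm, 10 mm thick, its underside level with the handle's. The point is half-way along and across, 8 mm above the underside, on the handle: grasp here, hand upright or pitched (it balances within 5 mm of here). x: along it to the blade, y: across, z: out of its upper face.
- long_paddle_foot (a point): Centre of the handle's end face of the longer paddle (its foot), 120 mm from the centre, away from the blade. Same axes as the centre.
- short_paddle_mid (a point): Centre of the shorter paddle: the same shape, but 150 mm long in all (handle 75 mm, blade 75 mm). It is to stay where it lies. Same axes as for the longer one.
- drain_stand: Fixed steel stand, base 140 mm wide (y), 6 mm thick. Origin: underside, midway between front lip and wall plate; x from lip to wall, z up. Lip: inner face at x = -98 mm, 8 mm thick, top at z = 28 mm. Wall: face at x = +98 mm, top at z = 180 mm. Foot against the lip and blade against the wall, the longer paddle slopes 39 degrees from the level.

How it is judged:
At the end, for the whole second after the job is handed in: The longer paddle leans in the stand and stays there, blade up: the centre of its foot is within 20 mm of the lip's inner face, within 65 mm of the stand's middle line and no more than 18 mm above the base plate, and the paddle slopes between 30 and 53 degrees from the level (x of long_paddle_foot in the frame of drain_stand between -0.1 and -0.078 m and y of long_paddle_foot in the frame of drain_stand between -0.065 and 0.065 m and z of long_paddle_foot in the frame of drain_stand below 0.024 m and angle between long_paddle_mid's own x axis and vertical between 0.65 and 1.05 rad); the robot touches nothing.
It fails at once if the shorter paddle is moved by more than 30 mm (distance of short_paddle_mid from where it was at the start of the episode above 0.03 m).
It also fails if it takes over 48 s, if anything falls off the work surface, if the arm or the gripper's body presses on something with over 40 N, if the wrist force passes 120 N, or if a joint passes its speed limit or range.

## Robot

A 6-joint arm with a two-finger parallel gripper is mounted at the origin on a cart in front of the work surface, level with it; the furniture and walls round the work are solid. World frame = base frame: x ahead of the robot, y to its left, z up, the work surface at z = 0. Lengths are in m, angles in rad, forces in N, time in s.
With the tool pointing down it reaches from about 0.4 to 0.925 m from the base axis. Payload 12.5 kg.
Tool frame: the origin (TCP) lies on the mounting face of the last link; the fingertips stand 190 mm ahead of it and the grasp point (between the pads) lies 171 mm ahead of it; z points along the fingers, y is the line along which they close (so a half turn about z gives the same grasp; the last joint's range is limited). The gripper opens to 95 mm and grips with 3 to 60 N. Pads are 20 mm wide; open, the fingers measure 119 mm over their backs; the gripper's body (75 mm by 180 mm) begins 59 mm behind the grasp point.
Start: joints at [-1.217, 0.491, 1.559, -0, 1.092, -0.106], TCP at [0.277, -0.56, 0.405] pointing down, gripper open.
Joint ranges: [-3.1, 3.1], [-0.84, 2.19], [0.05, 2.79], [-1.13, 4.28], [0.06, 2.93], [-2.69, 2.69]. Speed limits (rad/s): [2.22, 2.22, 2.79, 3.14, 3.14, 3.14].

## Interface

Orientations are given as a unit quaternion [w, x, y, z].
In Python, from workcell import * gives the robot as it stands. The module is installed in compiled form; this text tells all that it offers.
- The arm moves only by the shell command python3 -m jog 'ROWS' [OPENING] [FORCE]. ROWS is JSON, a list of rows, each an object with "xyz": the shift along the world's x, y, z normalised to -1 to 1, where 1 is 0.025 m, a list of three; "turn": the turn, a rotation vector about the world's x, y, z normalised to -1 to 1, where 1 is 0.12 rad, a list of three. In form: [{"xyz": [dx, dy, dz], "turn": [ax, ay, az]}, ...]. A call has 1 to 20 rows; each row shifts and turns the commanded pose from where the row before left it; what a row does not reach is not made up. A row lasts 1/10 s, in which the tool goes at most 50 mm and 8.59 degrees, less where a joint would pass 70% of its speed; a pose out of reach is approached as far as the arm can. A call with a number of a shift or a turn outside -1 to 1 is refused whole. A call with a gripper value outside its range is refused whole. OPENING is the closure, from -1 (fully open) to 1 (shut), set as the call begins (- or left out, the last holds). The fingers move at their own pace and stop on an object; FORCE is the grip in N (left out, the last holds). Time passes only in rows, so rows that do not move let the fingers close. It gives the time, the measured TCP pose, the force, the opening and the grip force at its end, in the units of the state.
- read_state(): the state, without advancing time (a new reading comes with each control period).
- camera(name): name is "side" or "top"; returns (picture, depth): 480x640x3 uint8, red, green, blue; 480x640 float32, m along the optical axis (not along the pixel's ray), 0 where there is no reading.
- get_calibration(name): a dict with "fx", "fy", "cx", "cy" (pixels), "R" (3x3) and "t" (3): a world point X has camera coordinates R X + t. Camera axes: x right, y down, z forward; pixel columns grow to the right and rows downward; lengths in m; the calibration is good to about 2 mm. A picture is of the moment at which its call begins. get_calibration takes no time and is no camera call.
- job_done(): hands the job in; it is judged then, once.
The state is a dict: "clock": time; "q": joint angles; "qd": joint speeds; "tau": joint torques, N m; "position": TCP position; "tcp_rot": TCP orientation; "ft_force": force on the tool from outside, world axes, zero at the start; "moment": the same for the moment, N m; "gripper_width": opening from 0.0 (shut) to 1.0 (fully open); "grip_force": force on a finger pad.
Only numpy, scipy, OpenCV 4.12 (cv2) and the standard library are available. Lean on these libraries where they do the work, as an engineer would, in place of code of your own. Each camera call takes 0.05 s, during which the arm holds its last target. There are 200 camera calls.

## Working session

There is one attempt and no reset: what is moved stays moved. The work goes in short steps, Python scripts to look and compute and a shell command to move; the robot and the scene stay as the last step left them, time stands still between calls to the robot, and variables do not carry over. Pictures are saved under pics/ and viewed, at most 10 in all, crops included, and the job is handed in when it is done.

```bash
mkdir -p pics; python3 - <<'E'
from workcell import *
import cv2,numpy as np
for n in("top","side"):
    p,d=camera(n); cv2.imwrite(f"pics/{n}0.png",p[:,:,::-1]); np.save(f"{n}.npy",d); np.save(f"{n}p.npy",p)
    c=get_calibration(n); print(n,c, -np.array(c["R"]).T@np.array(c["t"]))
s=read_state(); print(s)
E
```

```text
top {'fx': 460.4398118839859, 'fy': 460.4398118839859, 'cx': 313.0710531308937, 'cy': 236.14318662650757, 'R': array([[ 0.01664334, -0.99985768, -0.00276128],
       [-0.99583908, -0.01632885, -0.0896543 ],
       [ 0.08959645,  0.00424194, -0.99596912]]), 't': array([-0.08912451,  0.54768026,  0.9881941 ])} [ 0.45834605 -0.08436069  1.0330666 ]
side {'fx': 540.8597957335681, 'fy': 540.8597957335681, 'cx': 317.18586548853733, 'cy': 241.3669194784451, 'R': array([[ 0.99993124,  0.01038734, -0.00544188],
       [ 0.00162398, -0.58225924, -0.81300156],
       [-0.01161351,  0.81293682, -0.58223608]]), 't': array([-0.54122859, -0.01879596,  1.38454861])} [ 0.55730136 -1.13087275  0.78790771]
{'clock': 0.1, 'q': array([-1.21657960e+00,  4.91527287e-01,  1.55937866e+00,  1.60741145e-05,
        1.09171710e+00, -1.05618515e-01]), 'qd': array([-0.00041108, -0.00188419, -0.00186164,  0.0018228 ,  0.00244492,
       -0.00048624]), 'tau': array([ 1.76453545e-03, -6.13622904e+01, -2.58606470e+01,  6.93709427e-02,
        4.70163755e-02, -6.29540136e-05]), 'position': array([ 0.27737967, -0.56005501,  0.40420608]), 'tcp_rot': array([-5.12108507e-04,  9.73685888e-01,  2.27893673e-01, -5.67987228e-05]), 'ft_force': array([ 0.41981758,  0.29015405, -0.90399838]), 'moment': array([ 0.00416373, -0.02630628, -0.0253768 ]), 'grip_force': 0.0, 'gripper_width': 1.0022412887078511}
```

View pics/top0.png

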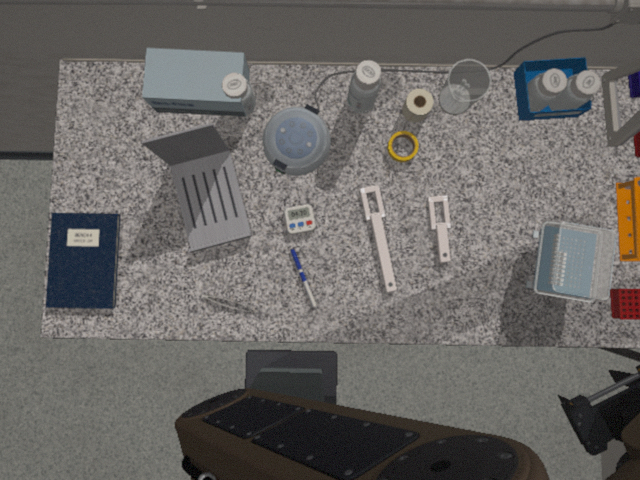

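View pics/side0.png

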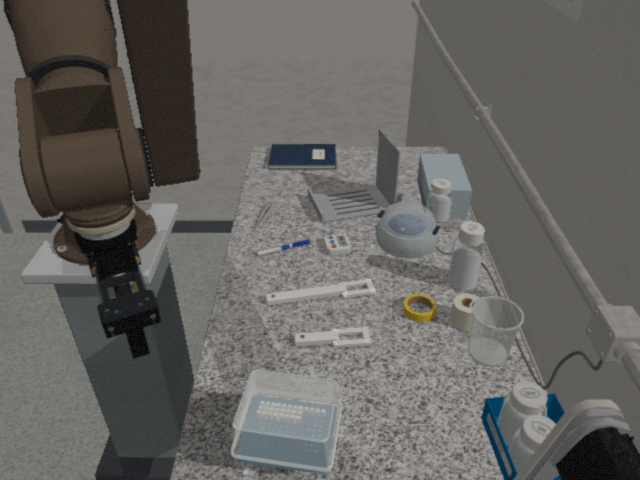

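The top view shows the long paddle from its blade at (372,187) to its foot at (391,291). The short one runs from (438,197) to (446,260). The stand's lip edge runs (191,249)–(250,240), and the top of its wall (144,143)–(207,125). The side view agrees with this.

```bash
cat > h.py <<'E'
import numpy as np,cv2
from workcell import get_calibration
def ray(n,uv,z):
    c=get_calibration(n);R=np.array(c["R"]);o=-R.T@np.array(c["t"])
    d=R.T@np.array([(uv[0]-c["cx"])/c["fx"],(uv[1]-c["cy"])/c["fy"],1]);return o+d*(z-o[2])/d[2]
def pts(n,D):
    c=get_calibration(n);R=np.array(c["R"]);v,u=np.mgrid[:480,:640]
    P=np.stack([(u-c["cx"])/c["fx"]*D,(v-c["cy"])/c["fy"]*D,D],-1);return (P-np.array(c["t"]))@R
E
python3 - <<'E'
from h import *
p=np.load("topp.npy");W=pts("top",np.load("top.npy"))
hsv=cv2.cvtColor(p,cv2.COLOR_RGB2HSV)
def paddle(x0,x1,y0,y1):
    m=np.zeros((480,640),np.uint8); m[y0:y1,x0:x1]=((hsv[...,2]>195)&(hsv[...,1]<40))[y0:y1,x0:x1]
    m=cv2.morphologyEx(m,cv2.MORPH_CLOSE,np.ones((3,3)))
    n,l,s,_=cv2.connectedComponentsWithStats(m);i=1+np.argmax(s[1:,4]);m=(l==i).astype(np.uint8)
    c=max(cv2.findContours(m,0,1)[0],key=cv2.contourArea)
    q=np.array([ray("top",a[0],.013)[:2] for a in c])
    r=cv2.minAreaRect((q*1000).astype(np.float32)); print("rect mm",r, "box",cv2.boxPoints(r).round(1).tolist(), "z",np.median(W[m>0][:,2]))
paddle(350,410,175,305); paddle(420,460,185,275)
# stand: base corners, wall
for uv in [(191,249),(250,240)]: print("lip",ray("top",uv,.028))
for uv in [(144,143),(207,125)]: print("walltop",ray("top",uv,.18))
for uv in [(309,190),(323,219)]: print("side lip",ray("side",uv,.028))
for uv in [(379,132),(397,160)]: print("side walltop",ray("side",uv,.18))
V=W[120:255,140:255].reshape(-1,3)
for a,b in [(.003,.012),(.018,.035),(.06,.2),(.165,.2)]:
    s=V[(V[:,2]>a)&(V[:,2]<b)]; r=cv2.minAreaRect((s[:,:2]*1000).astype(np.float32)); print(a,b,len(s),cv2.boxPoints(r).round().tolist(),s[:,2].max())
i=cv2.resize(p[115:265,130:410][:, :, ::-1],None,fx=2.8,fy=2.8,interpolation=2);cv2.imwrite("pics/c1.png",i)
E
```

```text
rect mm ((542.5146484375, -234.16744995117188), (183.26834106445312, 26.84270477294922), 9.695693016052246) box [[449.8999938964844, -236.39999389648438], [454.3999938964844, -262.79998779296875], [635.0999755859375, -232.0], [630.5999755859375, -205.5]] z 0.016204262103927433
rect mm ((573.4028930664062, -371.91937255859375), (22.92188835144043, 25.528377532958984), 13.579081535339355) box [[559.2999877929688, -362.20001220703125], [565.2999877929688, -387.0], [587.5, -381.6000061035156], [581.5, -356.79998779296875]] z 0.015642805019212613
lip [0.51614464 0.18648015 0.028     ]
lip [0.53801275 0.05794027 0.028     ]
walltop [0.70718304 0.24285805 0.18      ]
walltop [0.74408484 0.12461012 0.18      ]
side lip [0.51681594 0.17553681 0.028     ]
side lip [0.5560111  0.02854121 0.028     ]
side walltop [0.70597121 0.22286293 0.18      ]
side walltop [0.73635088 0.05934853 0.18      ]
0.003 0.012 6214 [[502.0, 314.0], [509.0, 51.0], [819.0, 60.0], [812.0, 322.0]] 0.011969190031267412
0.018 0.035 420 [[509.0, 190.0], [548.0, 57.0], [747.0, 114.0], [709.0, 248.0]] 0.03499256705090882
0.06 0.2 1652 [[704.0, 247.0], [742.0, 113.0], [750.0, 115.0], [711.0, 249.0]] 0.1842345503737291
0.165 0.2 422 [[704.0, 246.0], [742.0, 113.0], [750.0, 115.0], [712.0, 248.0]] 0.1842345503737291
```

View pics/c1.png

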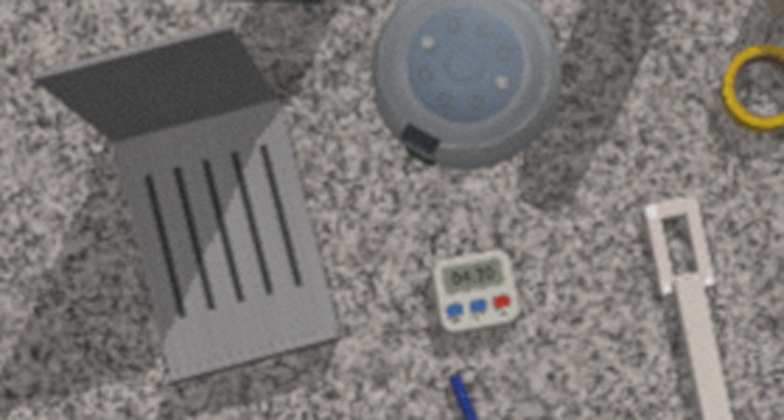

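The stand box fits the given sizes: origin about (0.6295, 0.153) with a yaw of about 16°. The paddle's foot is at (0.452, -0.250), with a yaw of 9.7° and the top at 16 mm as expected. Next I work out the grasp, with the hand pitched 0.3 rad.

```bash
cat >> h.py <<'E'
from scipy.spatial.transform import Rotation as Ro
from workcell import read_state
def to(g,yaw,pitch,msg=""):
    """grasp point g, tool x yaw, pitch>0: hand leans away from robot. prints total shift & turn in row units"""
    s=read_state();q=s["tcp_rot"];R0=Ro.from_quat([q[1],q[2],q[3],q[0]])
    R1=Ro.from_euler("z",yaw)*Ro.from_euler("y",pitch)*Ro.from_euler("x",np.pi)
    t=np.array(g)-R1.apply([0,0,.171]); d=t-s["position"]; r=(R1*R0.inv()).as_rotvec()
    print(msg,"tcp",t.round(4),"rows xyz",(d/.025).round(2),"turn",(r/.12).round(2))
E
python3 - <<'E'
from h import *
a=ray("top",(371,186),.01);b=ray("top",(391,291),.013);print(a,b,np.linalg.norm((a-b)[:2]))
s1=ray("side",(268,297),.008);s2=ray("side",(375,288),.008);print(s1,s2)
y=.169;f=np.array([.4522,-.2496]);m=f+.124*np.array([np.cos(y),np.sin(y)]);print(m)
to([*m,.10],y,.3,"above")
E
```

```text
[ 0.66589356 -0.2085678   0.01      ] [ 0.43177781 -0.25343526  0.013     ] 0.23837632816562895
[ 0.43729656 -0.24930022  0.008     ] [ 0.67127132 -0.21845949  0.008     ]
[ 0.57443343 -0.22874361]
above tcp [ 0.6242 -0.2202  0.2634] rows xyz [13.87 13.59 -5.63] turn [-0.78  2.38 -2.4 ]
```

```bash
python3 -m jog '[{"xyz":[0.94,0.96,-0.4],"turn":[-0.056,0.17,-0.171]},{"xyz":[0.94,0.96,-0.4],"turn":[-0.056,0.17,-0.171]},{"xyz":[0.94,0.96,-0.4],"turn":[-0.056,0.17,-0.171]},{"xyz":[0.94,0.96,-0.4],"turn":[-0.056,0.17,-0.171]},{"xyz":[0.94,0.96,-0.4],"turn":[-0.056,0.17,-0.171]},{"xyz":[0.94,0.96,-0.4],"turn":[-0.056,0.17,-0.171]},{"xyz":[0.94,0.96,-0.4],"turn":[-0.056,0.17,-0.171]},{"xyz":[0.94,0.96,-0.4],"turn":[-0.056,0.17,-0.171]},{"xyz":[0.94,0.96,-0.4],"turn":[-0.056,0.17,-0.171]},{"xyz":[0.94,0.96,-0.4],"turn":[-0.056,0.17,-0.171]},{"xyz":[0.94,0.96,-0.4],"turn":[-0.056,0.17,-0.171]},{"xyz":[0.94,0.96,-0.4],"turn":[-0.056,0.17,-0.171]},{"xyz":[0.94,0.96,-0.4],"turn":[-0.056,0.17,-0.171]},{"xyz":[0.94,0.96,-0.4],"turn":[-0.056,0.17,-0.171]},{"xyz":[0,0,0],"turn":[0,0,0]},{"xyz":[0,0,0],"turn":[0,0,0]}]' -0.1
python3 - <<'E'
from h import *
from workcell import camera
s=read_state();print(s["q"].round(3),s["clock"],s["gripper_width"])
to([.5555,-.232,.0235],.168,.3)
p,_=camera("side");cv2.imwrite("pics/s1.png",p[:,:,::-1])
E
```

```text
clock: 1.7
position: [0.6065, -0.2236, 0.2641]
tcp_rot: [0.013, 0.985, 0.085, -0.149]
ft_force: [-0.5, 0.3, -0.1]
gripper_width: 0.551
grip_force: 0.0
[-0.434  0.706  1.575 -0.189  1.116  1.07 ] 1.7 0.5509828997788497
 tcp [ 0.6053 -0.2236  0.1869] rows xyz [-0.05  0.   -3.09] turn [ 0.   -0.   -0.04]
```

View pics/s1.png

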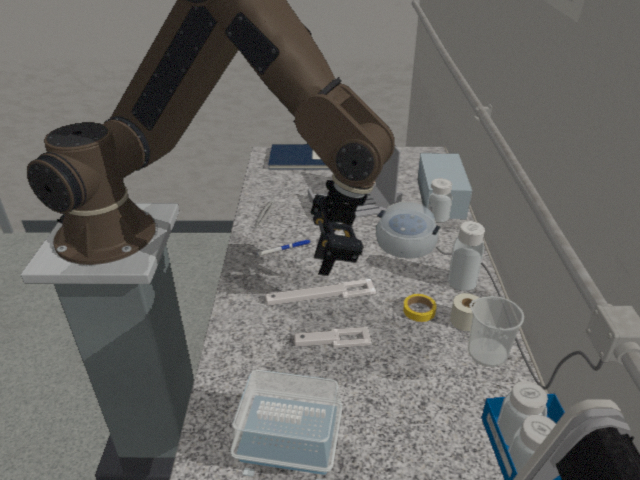

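The hand is above the handle, with a fingertip at (325,272) over the paddle (268–375, 293). I descend and close.

```bash
python3 -m jog '[{"xyz":[-0.05,0,-0.6],"turn":[0,0,-0.04]},{"xyz":[0,0,-0.6],"turn":[0,0,0]},{"xyz":[0,0,-0.6],"turn":[0,0,0]},{"xyz":[0,0,-0.5],"turn":[0,0,0]},{"xyz":[0,0,-0.4],"turn":[0,0,0]},{"xyz":[0,0,-0.2],"turn":[0,0,0]},{"xyz":[0,0,-0.15],"turn":[0,0,0]},{"xyz":[0,0,0],"turn":[0,0,0]},{"xyz":[0,0,0],"turn":[0,0,0]}]'
python3 -m jog '[{"xyz":[0,0,0],"turn":[0,0,0]},{"xyz":[0,0,0],"turn":[0,0,0]},{"xyz":[0,0,0],"turn":[0,0,0]},{"xyz":[0,0,0],"turn":[0,0,0]},{"xyz":[0,0,0],"turn":[0,0,0]},{"xyz":[0,0,0],"turn":[0,0,0]},{"xyz":[0,0,0],"turn":[0,0,0]},{"xyz":[0,0,0],"turn":[0,0,0]}]' 1 40
```

```text
clock: 2.65
position: [0.6052, -0.2241, 0.1889]
tcp_rot: [0.013, 0.985, 0.082, -0.148]
ft_force: [-0.2, -0.9, -0.1]
gripper_width: 0.551
grip_force: 0.0
clock: 3.45
position: [0.6051, -0.224, 0.1887]
tcp_rot: [0.013, 0.985, 0.082, -0.149]
ft_force: [-0.5, 1.6, 5.4]
gripper_width: 0.246
grip_force: 39.6
```

Grip confirmed: the opening is 23 mm, matching the 24 mm handle. Now I lift 150 mm.

```bash
python3 -m jog '[{"xyz":[0,0,0.3],"turn":[0,0,0]},{"xyz":[0,0,0.7],"turn":[0,0,0]},{"xyz":[0,0,1],"turn":[0,0,0]},{"xyz":[0,0,1],"turn":[0,0,0]},{"xyz":[0,0,1],"turn":[0,0,0]},{"xyz":[0,0,1],"turn":[0,0,0]},{"xyz":[0,0,1],"turn":[0,0,0]},{"xyz":[0,0,0],"turn":[0,0,0]}]'
python3 - <<'E'
from h import *
c,s=np.cos(.277),np.sin(.277)
def st(x,y,z): return [.6295+c*x-s*y,.153+s*x+c*y,z]
to(st(-.035,0,.26),.277,-.468,"over"); to(st(-.0126,0,.112),.277,-.468,"place")
E
```

```text
clock: 4.25
position: [0.6053, -0.2242, 0.343]
tcp_rot: [0.014, 0.986, 0.081, -0.146]
ft_force: [-0.1, -0.6, -0.1]
gripper_width: 0.25
grip_force: 39.5
over tcp [0.5216 0.1223 0.4126] rows xyz [-3.34 13.86  2.78] turn [ 1.43 -6.19  0.9 ]
place tcp [0.5432 0.1285 0.2646] rows xyz [-2.48 14.11 -3.14] turn [ 1.43 -6.19  0.9 ]
```

```bash
python3 -m jog '[{"xyz":[-0.21,0.87,0.17],"turn":[0.09,-0.39,0.056]},{"xyz":[-0.21,0.87,0.17],"turn":[0.09,-0.39,0.056]},{"xyz":[-0.21,0.87,0.17],"turn":[0.09,-0.39,0.056]},{"xyz":[-0.21,0.87,0.17],"turn":[0.09,-0.39,0.056]},{"xyz":[-0.21,0.87,0.17],"turn":[0.09,-0.39,0.056]},{"xyz":[-0.21,0.87,0.17],"turn":[0.09,-0.39,0.056]},{"xyz":[-0.21,0.87,0.17],"turn":[0.09,-0.39,0.056]},{"xyz":[-0.21,0.87,0.17],"turn":[0.09,-0.39,0.056]},{"xyz":[-0.21,0.87,0.17],"turn":[0.09,-0.39,0.056]},{"xyz":[-0.21,0.87,0.17],"turn":[0.09,-0.39,0.056]},{"xyz":[-0.21,0.87,0.17],"turn":[0.09,-0.39,0.056]},{"xyz":[-0.21,0.87,0.17],"turn":[0.09,-0.39,0.056]},{"xyz":[-0.21,0.87,0.17],"turn":[0.09,-0.39,0.056]},{"xyz":[-0.21,0.87,0.17],"turn":[0.09,-0.39,0.056]},{"xyz":[-0.21,0.87,0.17],"turn":[0.09,-0.39,0.056]},{"xyz":[-0.21,0.87,0.17],"turn":[0.09,-0.39,0.056]},{"xyz":[0,0,0],"turn":[0,0,0]},{"xyz":[0,0,0],"turn":[0,0,0]}]'
python3 - <<'E'
from h import *
from workcell import camera
s0=read_state();print(s0["q"].round(3))
c,s=np.cos(.277),np.sin(.277)
def st(x,y,z): return [.6295+c*x-s*y,.153+s*x+c*y,z]
to(st(-.035,0,.26),.277,-.468,"over"); to(st(-.0126,0,.112),.277,-.468,"place")
a,_=camera("side");b,_=camera("top")
i=np.hstack([a[60:310,200:480],b[20:270,100:380]])[:,:,::-1];cv2.imwrite("pics/c2.png",cv2.resize(i,None,fx=1.4,fy=1.4))
E
```

```text
clock: 6.05
position: [0.5209, 0.1239, 0.4063]
tcp_rot: [-0.033, 0.963, 0.136, 0.229]
ft_force: [0.4, -0.5, -1.6]
gripper_width: 0.252
grip_force: 39.5
[0.097 0.321 1.871 0.177 0.496 1.252]
over tcp [0.5216 0.1223 0.4126] rows xyz [ 0.03 -0.06  0.25] turn [-0.02 -0.01 -0.03]
place tcp [0.5432 0.1285 0.2646] rows xyz [ 0.89  0.18 -5.67] turn [-0.02 -0.01 -0.03]
```

View pics/c2.png

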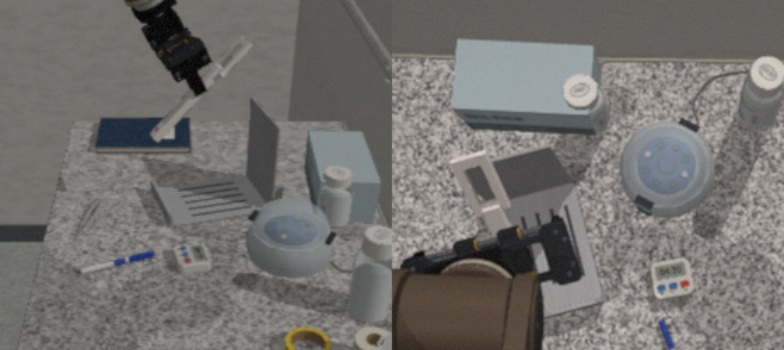

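The side view shows the paddle held pitched above the stand, with the foot at about full-frame pixel (312,155) and the tip at (379,90). I check both in the stand's mid-plane before lowering.

```bash
cat >> h.py <<'E'
def instand(uv,y=0.,n="side"):
    c,s=np.cos(.277),np.sin(.277);k=get_calibration(n);R=np.array(k["R"]);o=-R.T@np.array(k["t"])
    d=R.T@np.array([(uv[0]-k["cx"])/k["fx"],(uv[1]-k["cy"])/k["fy"],1])
    M=np.array([[c,s,0],[-s,c,0],[0,0,1]]);o=M@(o-[.6295,.153,0]);d=M@d
    return (o+d*(y-o[1])/d[1]).round(4)
E
python3 - <<'E'
from h import *
from workcell import camera
a,_=camera("side");hsv=cv2.cvtColor(a,cv2.COLOR_RGB2HSV)
m=((hsv[...,2]>150)&(hsv[...,1]<35)).astype(np.uint8);r=np.zeros_like(m);r[80:165,300:385]=m[80:165,300:385]
n,l,st_,_=cv2.connectedComponentsWithStats(r)
for i in range(1,n):
    if st_[i,4]>40:
        ys,xs=np.where(l==i);P=np.c_[xs,ys].astype(float);u=P@[1,-1];print(st_[i],P[u.argmin()],P[u.argmax()])
cv2.imwrite("pics/c3.png",cv2.resize(a[75:175,290:400,::-1],None,fx=6,fy=6))
F,T=instand((312,155)),instand((379,90));print(F,T,np.linalg.norm(F-T))
E
```

```text
[-0.106   0.      0.1612] [0.0665 0.     0.3144] 0.23070866910456572
```

View pics/c3.png

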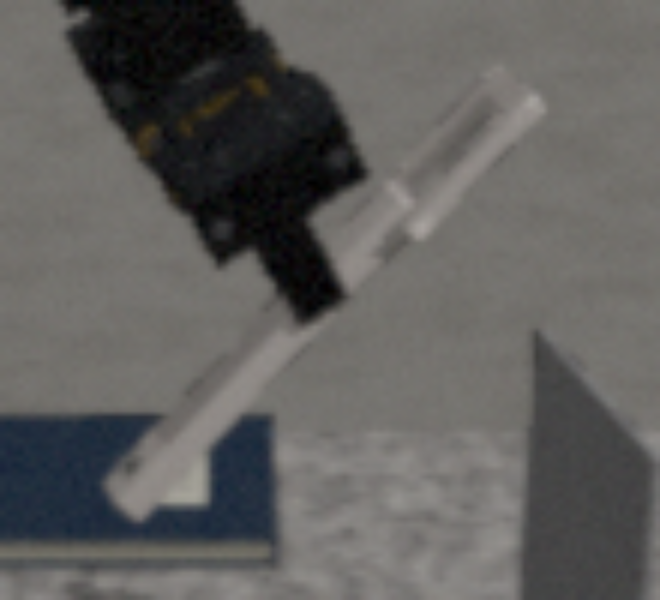

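The crop shows the near-side foot corners: the lower one at full-frame (312.2,161.7) and the upper one at (308,156.2). The near tip corner is at (380.5,93.5).

```bash
python3 - <<'E'
from h import *
b=instand((312.2,161.7),-.012);u=instand((308,156.2),-.012);t=instand((380.5,93.5),-.022);print(b,u,t,np.linalg.norm((t-b)[[0,2]]),np.degrees(np.arctan2(t[2]-b[2],t[0]-b[0])),np.linalg.norm(b-u))
# stand check in side view: lip ends, wall top
for uv in[(309,190),(323,219),(379,132),(397,160)]:
    g=ray("side",uv,.028 if uv[0]<330 else .18)-[.6295,.153,0];print(uv,(g[0]*np.cos(.277)+g[1]*np.sin(.277)).round(4),(-g[0]*np.sin(.277)+g[1]*np.cos(.277)).round(4))
E
```

```text
[-0.1088 -0.012   0.1485] [-0.1196 -0.012   0.1655] [ 0.0622 -0.022   0.3138] 0.23783416491328577 44.02897806892084 0.020140506448448624
(309, 190) -0.1022 0.0525
(323, 219) -0.1047 -0.0996
(379, 132) 0.0927 0.0463
(397, 160) 0.0772 -0.1193
```

The foot's lower edge is at stand x = -0.109, z = 0.1485, slope 44°. Moving +26 mm along the stand's x and 140 mm down puts it just inside the lip.

```bash
python3 -m jog '[{"xyz":[0.5,0.14,-0.2],"turn":[0,0,0]},{"xyz":[0.5,0.14,-0.4],"turn":[0,0,0]},{"xyz":[0,0,-0.6],"turn":[0,0,0]},{"xyz":[0,0,-0.8],"turn":[0,0,0]},{"xyz":[0,0,-0.8],"turn":[0,0,0]},{"xyz":[0,0,-0.8],"turn":[0,0,0]},{"xyz":[0,0,-0.8],"turn":[0,0,0]},{"xyz":[0,0,-0.5],"turn":[0,0,0]},{"xyz":[0,0,-0.3],"turn":[0,0,0]},{"xyz":[0,0,-0.2],"turn":[0,0,0]},{"xyz":[0,0,0],"turn":[0,0,0]},{"xyz":[0,0,0],"turn":[0,0,0]}]'
python3 - <<'E'
from h import *
from workcell import camera
a,_=camera("side")
cv2.imwrite("pics/c4.png",cv2.resize(a[110:230,290:410,::-1],None,fx=5,fy=5,interpolation=2))
E
```

```text
clock: 7.4
position: [0.5464, 0.1309, 0.2719]
tcp_rot: [-0.033, 0.963, 0.135, 0.23]
ft_force: [-0.1, 0.1, -1.3]
gripper_width: 0.248
grip_force: 39.5
```

View pics/c4.png

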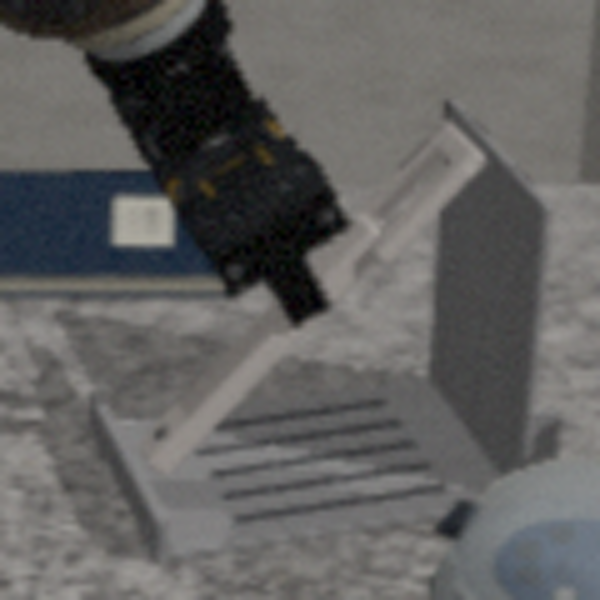

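The paddle is in the stand about 8 mm above the base. The foot's lower corner is at about (322.6,204.4), a little inside the lip.

```bash
python3 - <<'E'
from h import *
print(instand((322.6,204.4),-.012),instand((387,141.5),-.022),instand((320.5,197.5),-.012))
E
```

```text
[-0.0811 -0.012   0.0158] [ 0.0887 -0.022   0.1836] [-0.0869 -0.012   0.0385]
```

```bash
python3 -m jog '[{"xyz":[-0.15,-0.04,-0.1],"turn":[0,0,0]},{"xyz":[0,0,-0.1],"turn":[0,0,0]},{"xyz":[0,0,-0.1],"turn":[0,0,0]},{"xyz":[0,0,0],"turn":[0,0,0]},{"xyz":[0,0,0],"turn":[0,0,0]}]'
python3 -m jog '[{"xyz":[0,0,-0.04],"turn":[0,0,0]},{"xyz":[0,0,0],"turn":[0,0,0]},{"xyz":[0,0,0],"turn":[0,0,0]}]'
```

```text
clock: 7.95
position: [0.5425, 0.1299, 0.264]
tcp_rot: [-0.033, 0.963, 0.135, 0.23]
ft_force: [2.6, 0.6, 0.1]
gripper_width: 0.251
grip_force: 39.5
clock: 8.25
position: [0.5427, 0.13, 0.2634]
tcp_rot: [-0.033, 0.963, 0.135, 0.23]
ft_force: [4.0, 1.2, 3.4]
gripper_width: 0.254
grip_force: 39.5
```

Contact with the lip (+x force) and the base (+z force) is felt. I release and then retreat along the tool axis.

```bash
python3 -m jog '[{"xyz":[0,0,0],"turn":[0,0,0]},{"xyz":[0,0,0],"turn":[0,0,0]},{"xyz":[0,0,0],"turn":[0,0,0]},{"xyz":[0,0,0],"turn":[0,0,0]},{"xyz":[0,0,0],"turn":[0,0,0]},{"xyz":[0,0,0],"turn":[0,0,0]}]' 0
python3 -m jog '[{"xyz":[-0.2,-0.06,0.4],"turn":[0,0,0]},{"xyz":[-0.2,-0.06,0.4],"turn":[0,0,0]},{"xyz":[-0.3,-0.08,0.6],"turn":[0,0,0]},{"xyz":[-0.43,-0.12,0.89],"turn":[0,0,0]},{"xyz":[-0.43,-0.12,0.89],"turn":[0,0,0]},{"xyz":[-0.43,-0.12,0.89],"turn":[0,0,0]},{"xyz":[-0.43,-0.12,0.89],"turn":[0,0,0]},{"xyz":[0,0,0],"turn":[0,0,0]},{"xyz":[0,0,0],"turn":[0,0,0]}]'
python3 - <<'E'
from h import *
from workcell import camera
a,_=camera("side")
cv2.imwrite("pics/c5.png",cv2.resize(a[110:230,290:410,::-1],None,fx=5,fy=5,interpolation=2))
E
```

```text
clock: 8.85
position: [0.5423, 0.1299, 0.263]
tcp_rot: [-0.034, 0.963, 0.135, 0.23]
ft_force: [0.3, 0.2, 0.1]
gripper_width: 0.501
grip_force: 0.0
clock: 9.75
position: [0.4816, 0.1128, 0.3874]
tcp_rot: [-0.033, 0.963, 0.135, 0.23]
ft_force: [0.2, -0.5, -0.2]
gripper_width: 0.496
grip_force: 0.0
```

View pics/c5.png

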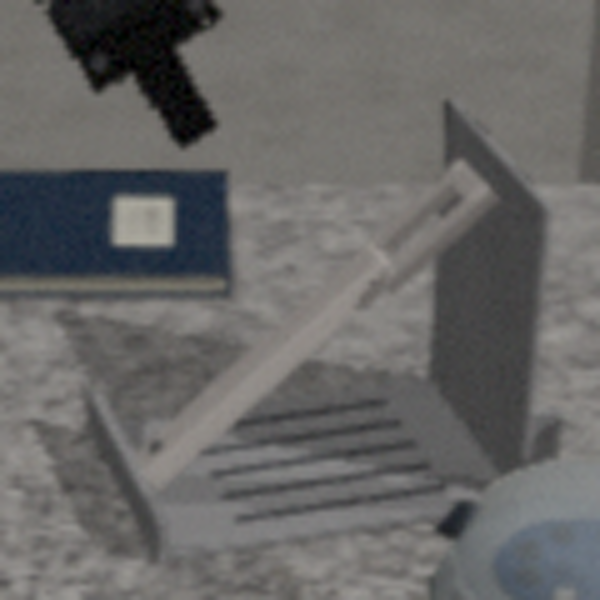

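The paddle leans on the wall and the gripper is clear. The foot is at about (320.4,207.4) and the tip at (389.4,149). I check the numbers, then hand in.

```bash
python3 - <<'E'
from h import *
import workcell
b=instand((320.4,207.4),-.012);t=instand((389.4,149.),-.022);a=np.arctan2(t[2]-b[2],t[0]-b[0]);print(b,t,np.degrees(a),np.linalg.norm(b-t))
if .55<a<.85 and b[2]<.02 and b[0]<-.078: print(workcell.job_done())
E
```

```text
[-0.0873 -0.012   0.0073] [ 0.0971 -0.022   0.1613] 39.86664096842759 0.24045656572445678
the job is handed in; nothing more can be done
None
```

The longer paddle is leaning in the stand at about 40°, blade against the wall and foot on the base at the lip. The gripper let go and backed clear, the arm never went near the shorter paddle, and I handed the job in at about 10 s; no verdict came back.

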